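Mark the hip curve along its template

TASK

Take the marking pen with the square black grip from the tool stand and mark the curve on the pattern card: set the sprung nib on the card against the template's curved edge at the start mark, the one by the hanging hole, and draw it along the edge to the end mark in one slow stroke, always on the card and lightly against the edge, without lifting it, shifting the template and its weights or leaving stray marks elsewhere on the card. Then stand the pen back in its hole, all the way down, and leave the other things where they are.

Things in the scene. Friction and masses are not known exactly. Their poses are not given: they have to be found in the camera images.
- card: sheet of brown pattern card lying flat on the left-hand table, 270 x 300 mm, 2 mm thick (its top is at height 2 mm), fixed. Origin: middle of its underside.
- template: hip-curve template, 6 mm plywood, 190 mm long (its y), about 100 mm deep (its x), lying loose on the card under two steel weights; a sideways push of about 8 N or more slides it. Origin on its underside, z up. Back edge straight at x = +72 mm; the edge on the -x side, toward the robot, is the S-shaped profile with an upright wall: it swells out near y = +40 mm and is hollow near y = -45 mm.
- start_mark (a point): edge's top at the start mark, a short dark line on the template at its y = +75 mm, the end with the 13 mm hanging hole. The profile runs roughly through template (x, y) mm: (-18, 90), (-30, 70), (-37, 50), (-38, 30), (-31, 10), (-21, -10), (-14, -30), (-15, -50), (-22, -70), (-34, -90).
- end_mark (a point): edge's top at the end mark: the same dark line at template y = -75 mm, the end without a hole. The template was finished by hand: the real edge wanders up to 3 mm to either side of a smooth curve through the points given at the start mark, so it has to be felt.
- weight_1: turned steel pattern weight standing on the template, 68 mm across, 41 mm high with its small knob, 0.8 kg; origin in the middle of its underside.
- weight_2: the second, equal pattern weight.
- pen: marking pen in one of the stand's holes, 126 mm long, 60 g. Origin at the nib's point, z up along the pen. From the point up: nib to 12 mm, nose widening to a 12 mm round sleeve (26 to 50 mm), collar 21 mm across (50 to 54 mm) that rests on the stand, black square grip 14 x 14 mm, flats facing the pen's x and y (54 to 116 mm), round button on top.
- nib_tip (a point): the point of the pen's nib. The nib is a steel pin 5 mm thick with a round end, on a spring: it gives up to 6 mm into the pen (0.5 N at first touch, 2.3 N fully in, then rigid).
- stand: wooden tool stand on the right-hand table, block 52 (x) x 116 (y) x 58 mm, fixed; two through holes of 15 mm, 60 mm apart along y. Pen and awl hang in them by their collars; which is in which varies. Origin: middle of its underside. On that table, between the stand and the card, are also a blue drawer cabinet 165 mm high and a parts box 42 mm high: carry the pen past above them.
- hole_0 (a point): centre of the mouth of the hole at the stand's +y end (height 58 mm). With the pen home, its collar sits on the stand and its nib point is 8 mm above the table.
- hole_1 (a point): centre of the mouth of the hole at the stand's -y end.
- awl: awl in the other hole of the stand: round dark wooden bulb handle 29 mm thick, top 112 mm above the table. Not used; leave it. Origin 8 mm below its point, on its axis, 8 mm above the table.
- chalk: white triangle of tailor chalk, 37 x 40 x 7 mm, lying on the card beside the template's start end. Leave it.
- gauge: seam gauge, ruler 24 x 155 x 14 mm, lying on the card beside the template's end without hole. Leave it.
- tape: round tape measure, 56 x 59 x 17 mm, lying on the left-hand table in front of the card. Leave it.
Not all that is in view belongs to the job. Of the things shaped like the stand, the wooden one is meant.

How it is judged:
On the way, in this order (a step that is already met when the one before it is completed fails the run):
1. the pen is drawn out of the stand (height (world z) of nib_tip above 0.07 m), for 0.1 s.
2. the nib is on the card and against the edge at the start mark (contact force between pen and template above 0.3 N and contact force between pen and card above 0.2 N and y of nib_tip in the frame of template between 0.068 and 0.085 m), for 0.2 s.
3. still on the card and against the edge, it is in part 1 of the seven equal parts of the curve (contact force between pen and template above 0.3 N and contact force between pen and card above 0.2 N and y of nib_tip in the frame of template between 0.0486 and 0.068 m), for 0.2 s.
4. still on the card and against the edge, it is in part 2 of the seven equal parts of the curve (contact force between pen and template above 0.3 N and contact force between pen and card above 0.2 N and y of nib_tip in the frame of template between 0.0291 and 0.0486 m), for 0.2 s.
5. still on the card and against the edge, it is in part 3 of the seven equal parts of the curve (contact force between pen and template above 0.3 N and contact force between pen and card above 0.2 N and y of nib_tip in the frame of template between 0.0097 and 0.0291 m), for 0.2 s.
6. still on the card and against the edge, it is in part 4 of the seven equal parts of the curve (contact force between pen and template above 0.3 N and contact force between pen and card above 0.2 N and y of nib_tip in the frame of template between -0.0097 and 0.0097 m), for 0.2 s.
7. still on the card and against the edge, it is in part 5 of the seven equal parts of the curve (contact force between pen and template above 0.3 N and contact force between pen and card above 0.2 N and y of nib_tip in the frame of template between -0.0291 and -0.0097 m), for 0.2 s.
8. still on the card and against the edge, it is in part 6 of the seven equal parts of the curve (contact force between pen and template above 0.3 N and contact force between pen and card above 0.2 N and y of nib_tip in the frame of template between -0.0486 and -0.0291 m), for 0.2 s.
9. still on the card and against the edge, it is in part 7 of the seven equal parts of the curve (contact force between pen and template above 0.3 N and contact force between pen and card above 0.2 N and y of nib_tip in the frame of template between -0.068 and -0.0486 m), for 0.2 s.
10. still on the card and against the edge, it has reached the end mark (contact force between pen and template above 0.3 N and contact force between pen and card above 0.2 N and y of nib_tip in the frame of template between -0.085 and -0.068 m), for 0.2 s.
At the end, for the whole second after the job is handed in: The pen stands at rest, upright (0.12 rad), in a hole of the stand, collar down (nib point under 14 mm high, within 6 mm of the hole's axis); template marks within 5 mm of where they were, weights within 10 mm, chalk, gauge, tape measure and awl within 15 mm ((horizontal distance between nib_tip and hole_0 below 0.006 m or horizontal distance between nib_tip and hole_1 below 0.006 m) and height (world z) of nib_tip below 0.014 m and angle between pen's own z axis and vertical below 0.12 rad and linear speed of pen below 0.02 m/s and distance of each of start_mark, end_mark from where it was at the start of the episode below 0.005 m and distance of each of weight_1, weight_2 from where it was at the start of the episode below 0.01 m and distance of each of chalk, gauge, tape, awl from where it was at the start of the episode below 0.015 m); the robot touches nothing.
It fails at once if the template shifts more than 5 mm or a pattern weight more than 10 mm (distance of any of start_mark, end_mark from where it was at the start of the episode above 0.005 m or distance of any of weight_1, weight_2 from where it was at the start of the episode above 0.01 m).
It fails at once if the pen is pushed against the template or the card with more than 20 N (contact force between pen and template above 20 N or contact force between pen and card above 20 N).
It fails at once if the nib is lifted (or rides up on the template) between the two marks (height (world z) of nib_tip between 0.006 and 0.018 m and y of nib_tip in the frame of template between -0.058 and 0.058 m and x of nib_tip in the frame of template between -0.055 and 0 m).
It fails at once if stray mark: the pen touches the card more than about 15 mm away from the edge, or more than 15 mm beyond a mark (contact force between pen and card above 0.1 N and (y of nib_tip in the frame of template above 0.09 m or y of nib_tip in the frame of template below -0.09 m or (y of nib_tip in the frame of template between -0.09 and -0.08 m and x of nib_tip in the frame of template below -0.0542 m) or (y of nib_tip in the frame of template between -0.08 and -0.07 m and x of nib_tip in the frame of template below -0.0466 m) or (y of nib_tip in the frame of template between -0.07 and -0.06 m and x of nib_tip in the frame of template below -0.0385 m) or (y of nib_tip in the frame of template between -0.06 and -0.05 m and x of nib_tip in the frame of template below -0.0325 m) or (y of nib_tip in the frame of template between -0.05 and -0.04 m and x of nib_tip in the frame of template below -0.0316 m) or (y of nib_tip in the frame of template between -0.04 and -0.03 m and x of nib_tip in the frame of template below -0.0343 m) or (y of nib_tip in the frame of template between -0.03 and -0.02 m and x of nib_tip in the frame of template below -0.0368 m) or (y of nib_tip in the frame of template between -0.02 and -0.01 m and x of nib_tip in the frame of template below -0.0388 m) or (y of nib_tip in the frame of template between -0.01 and -0 m and x of nib_tip in the frame of template below -0.0415 m) or (y of nib_tip in the frame of template between -0 and 0.01 m and x of nib_tip in the frame of template below -0.0458 m) or (y of nib_tip in the frame of template between 0.01 and 0.02 m and x of nib_tip in the frame of template below -0.0515 m) or (y of nib_tip in the frame of template between 0.02 and 0.03 m and x of nib_tip in the frame of template below -0.0566 m) or (y of nib_tip in the frame of template between 0.03 and 0.04 m and x of nib_tip in the frame of template below -0.0586 m) or (y of nib_tip in the frame of template between 0.04 and 0.05 m and x of nib_tip in the frame of template below -0.0586 m) or (y of nib_tip in the frame of template between 0.05 and 0.06 m and x of nib_tip in the frame of template below -0.0564 m) or (y of nib_tip in the frame of template between 0.06 and 0.07 m and x of nib_tip in the frame of template below -0.051 m) or (y of nib_tip in the frame of template between 0.07 and 0.08 m and x of nib_tip in the frame of template below -0.0447 m) or (y of nib_tip in the frame of template between 0.08 and 0.09 m and x of nib_tip in the frame of template below -0.0394 m))).
It fails at once if the chalk, the seam gauge, the tape measure or the awl is moved more than 15 mm (distance of any of chalk, gauge, tape, awl from where it was at the start of the episode above 0.015 m).
It also fails if it takes over 72 s, if anything falls off the work surface, if the arm or the gripper's body presses on something with over 40 N, if the wrist force passes 120 N, or if a joint passes its speed limit or range.

ROBOT

A 6-joint arm with a two-finger parallel gripper is mounted at the origin on a cart in front of the work surface, level with it; the furniture and walls round the work are solid. World frame = base frame: x ahead of the robot, y to its left, z up, the work surface at z = 0. Lengths are in m, angles in rad, forces in N, time in s.
With the tool pointing down it reaches from about 0.25 to 0.725 m from the base axis. Payload 9.7 kg.
Tool frame: the origin (TCP) lies at the very end of the fingers, on their centre line; the grasp point (between the pads) lies robot.grip_point_offset behind it (robot.grip_point_offset is the distance from the TCP to the grasp point, in m); z points along the fingers, y is the line along which they close (so a half turn about z gives the same grasp; the last joint's range is limited). The gripper opens to 85 mm and grips with 20 to 120 N. Pads are 22 mm wide; open, the fingers measure 114 mm over their backs; the gripper's body (76 mm by 85 mm) begins 54 mm behind the grasp point. The pads swing forward as they close: fully open they stand 13 mm farther back than shut.
Start: joints at [-1.289, 0.087, 0.176, 1.66, 0, 1.571], TCP at [0.153, -0.528, 0.231] pointing down, gripper open.
Joint ranges: [-3.13, 3.13], [-0.85, 1.81], [-1.15, 1.24], [-2.2, 2.28], [-1.44, 1.52], [-3.14, 3.14]. Speed limits (rad/s): [2.22, 2.22, 2.57, 3.14, 3.14, 3.14].

INTERFACE

Orientations are given as a unit quaternion [w, x, y, z].
In Python, from bench import readout, eyes, sign_off, robot gives the robot as it stands. The module is installed in compiled form; this text tells all that it offers.
- The arm moves only by the tool drive_tool, never from a script. Its argument "deltas" is a list of rows, each a list of 7 numbers: the shift along the tool's x, y, z in m, then the turn, a rotation vector about the tool's x, y, z in degrees, then the opening in per cent of the stroke, from 0 (shut) to 100 (fully open). In form: [[x, y, z, wx, wy, wz, jaw], ...]. A call has 1 to 8 rows; each row is the pose to reach, as a shift and turn from the pose commanded when the call began, along the tool's axes at that moment; what a row does not reach only later rows make up. A row lasts 1/8 s, in which the tool goes at most 62.5 mm and 10.7 degrees, less where a joint would pass 70% of its speed; a pose out of reach is approached as far as the arm can. A call with a gripper value outside its range is refused whole. The fingers move at their own pace and stop on an object; the grip force is fixed at half the most. Time passes only in rows, so rows that repeat a pose let the fingers close. It gives the time, the measured TCP pose, the force, the opening and the grip force at its end, in the units of the state.
- readout.read_state(): the state, without advancing time (a new reading comes with each control period).
- eyes.read_camera(name): name is "side" or "top" or "wrist"; returns the picture (400x640x3 uint8, red, green, blue); there is no depth.
- eyes.camera_info(name): a dict with "vertical_fov" (degrees; the focal length in pixels is half the picture's height over the tangent of half this angle, whatever the lens; pixels are square), "cx", "cy" (the principal point, pixels), "eye" and "orientation" of the camera in the world. Camera axes: x right, y up, looking along -z (the intrinsics and any distortion apply to the point x, -y, -z); pixel columns grow to the right and rows downward; lengths in m; the calibration is good to about 2 mm. A picture is of the moment at which its call begins: read the wrist's pose just before it. camera_info takes no time and is no camera call; for the wrist camera it gives the pose at the moment of the call.
- sign_off(): hands the job in; it is judged then, once.
Trained networks look in the newest picture that a camera, given by its name, has taken for a name from the list of things; names that differ only in an ending like _2 or _b are one class to them, and where a whole thing is asked for, a point or a joint stands for the part that bears it (a point fixed in the world has none). Each returns a list of dicts, best first, with "score" (0 to 1); they miss things now and then, are a little off and sometimes report something else, mostly with a low value. They report only what shows in the picture. A call takes as long as a camera call. They do not tell look-alikes from the thing itself.
- eyes.regions_of(camera, thing): "region" (400x640 bool, what is visible of it) and "rect" ([left, top, width, height] in pixels, round what is visible of it).
The state is a dict: "t": time; "joint_positions": joint angles; "dq": joint speeds; "joint_efforts": joint torques, N m; "tool_pos": TCP position; "tcp_rot": TCP orientation; "contact_force": force on the tool from outside, world axes, zero at the start; "wrist_torque": the same for the moment, N m; "width": finger opening in m; "finger_force": force on a finger pad.
Only numpy, scipy, OpenCV 4.12 (cv2) and the standard library are available. Lean on these libraries where they do the work, as an engineer would, in place of code of your own. Each camera call takes 0.05 s, during which the arm holds its last target. There are 200 camera calls.

## Working session

There is one attempt and no reset: what is moved stays moved. The work goes in short steps, Python scripts to look and compute and a tool call to move; the robot and the scene stay as the last step left them, time stands still between calls to the robot, and variables do not carry over. Pictures are saved under pics/ and viewed, at most 10 in all, crops included, and the job is handed in when it is done.

Besides the shell and the picture viewer there is one more tool, called after "Emit:" as a command line: name --pt "numbers of a row" for each row, then --argument value for the rest. drive_tool: Moves the arm, as the interface text tells. Its arguments: {"type":"object","properties":{"deltas":{"type":"array"}},"required":["deltas"]}

```bash
mkdir -p pics; cat > h.py <<'E'
import numpy as np, cv2
from scipy.spatial.transform import Rotation as R
from bench import readout, eyes, robot
def Rq(q): return R.from_quat([q[1],q[2],q[3],q[0]]).as_matrix()
def cam(n):
    c=eyes.camera_info(n); f=200/np.tan(np.radians(c["vertical_fov"])/2); return c,f
def ray(c,f,u,v):
    d=np.array([(u-c["cx"])/f,-(v-c["cy"])/f,-1.]); return np.array(c["eye"]),Rq(c["orientation"])@d
def at(c,f,u,v,z):
    e,d=ray(c,f,u,v); return e+d*(z-e[2])/d[2]
def proj(c,f,p):
    q=Rq(c["orientation"]).T@(np.array(p)-c["eye"]); return c["cx"]+f*q[0]/-q[2], c["cy"]-f*q[1]/-q[2]
def tri(rs):
    A=0;b=0
    for e,d in rs:
        d=d/np.linalg.norm(d);M=np.eye(3)-np.outer(d,d);A=A+M;b=b+M@e
    return np.linalg.solve(A,b)
def save(n,im): cv2.imwrite("pics/"+n,im[:,:,::-1])
E
python3 - <<'E'
from h import *
s=readout.read_state(); print({k:np.round(v,3).tolist() for k,v in s.items()}); print([a for a in dir(robot) if a[0]!='_'], robot.grip_point_offset)
for n in("top","side","wrist"):
    im=eyes.read_camera(n); save(n+"0.png",im); c,f=cam(n); print(n,c,round(f,1))
    for t in("pen","awl","stand","template","start_mark","end_mark","card","weight_1","chalk","gauge"):
        for r in eyes.regions_of(n,t)[:3]:
            ys,xs=np.nonzero(r["region"]); print(n,t,round(r["score"],2),r["rect"],xs.mean().round(1),ys.mean().round(1))
E
```

```text
{'t': 0.0, 'joint_positions': [-1.289, 0.087, 0.175, 1.66, 0.0, 1.571], 'dq': [0.002, -0.002, -0.001, 0.002, -0.001, 0.001], 'joint_efforts': [-0.0, -52.04, 46.48, 0.017, 0.0, -0.0], 'tool_pos': [0.153, -0.528, 0.231], 'tcp_rot': [-0.001, 0.99, 0.14, -0.0], 'contact_force': [-0.239, 0.27, 0.123], 'wrist_torque': [-0.043, 0.071, 0.003], 'finger_force': 0.0, 'width': 0.085}
['MotionError', 'grip_point_offset'] 0.0187
top {'vertical_fov': 53.50998965295626, 'cx': 316.80149570884873, 'cy': 195.70401192636749, 'eye': array([0.38443394, 0.04199889, 1.38484725]), 'orientation': array([ 0.71683606,  0.01248029, -0.02301322, -0.6967501 ])} 396.7
top pen 0.41 [384.6, 196.0, 1.8, 6.6] 383.2 197.8
top pen 0.35 [196.3, 135.2, 63.3, 47.5] 223.5 163.6
top stand 0.9 [440.1, 194.2, 38.5, 30.2] 459.4 207.6
top stand 0.63 [368.9, 181.6, 38.1, 30.6] 387.6 194.9
top template 0.88 [194.6, 136.1, 60.6, 44.9] 224.2 161.3
top start_mark 0.88 [197.3, 136.2, 61.9, 46.2] 224.9 163.3
top end_mark 0.84 [198.4, 135.4, 53.8, 47.1] 225.7 161.1
top card 0.81 [175.2, 120.5, 110.6, 108.7] 231.4 179.3
top card 0.73 [187
[... 793 characters left out ...]
 324.9 181.5
side start_mark 0.61 [296.6, 172.7, 45.5, 18.2] 325.2 181.5
side end_mark 0.48 [297.0, 171.1, 48.4, 18.1] 323.9 181.0
side end_mark 0.28 [321.2, 237.3, 48.6, 39.1] 348.2 253.1
side card 0.9 [271.2, 164.4, 88.4, 36.8] 302.8 177.8
side weight_1 0.73 [303.4, 165.1, 18.6, 8.5] 312.3 169.5
side weight_1 0.69 [318.0, 170.2, 17.9, 14.3] 327.8 175.3
side weight_1 0.65 [295.6, 172.5, 50.0, 14.0] 323.4 180.6
side gauge 0.62 [329.3, 181.1, 24.5, 13.1] 341.1 187.1
wrist {'vertical_fov': 69.23307240234412, 'cx': 319.83783429365997, 'cy': 198.83229250402934, 'eye': array([ 0.22087616, -0.50766665,  0.37330773]), 'orientation': array([ 0.79141672, -0.11328534,  0.08502096, -0.5946406 ])} 289.7
```

```bash
python3 - <<'E'
import cv2,numpy as np
t=cv2.imread("pics/top0.png")[100:250,160:500]; s=cv2.imread("pics/side0.png")[150:360,260:430]
a=cv2.resize(t,None,fx=2.3,fy=2.3,interpolation=2); cv2.imwrite("pics/c1.png",a)
cv2.imwrite("pics/c2.png",cv2.resize(s,None,fx=2.8,fy=2.8,interpolation=2))
E
```

```text
(no output)
```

View pics/c1.png

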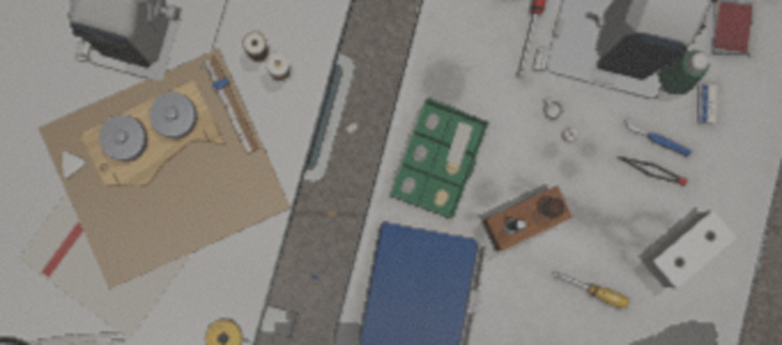

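View pics/c2.png

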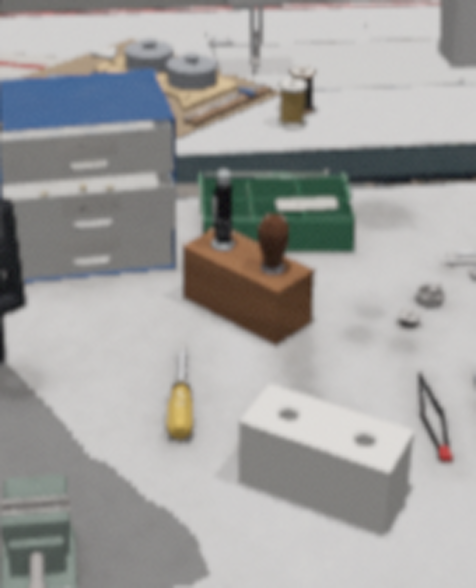

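```bash
python3 - <<'E'
from h import *
c,f=cam("top"); s,g=cam("side")
P=tri([ray(c,f,384.3,197.0),ray(s,g,340,210.5)]); print("pen top",P.round(3))
for n,u,v,z in [("stand",387.6,195.5,.05),("penmouth",384.2,198.5,.058),("awl",399.6,189.6,.1),("startend",197,170,.008),("endend",255,160,.008),("w1",212,159,.03),("w2",234.5,149.5,.03),("hole",204.5,173.5,.008),("chalk",190.5,170.8,.006),("cabinet",340,200,.165),("box",351,169,.042)]:
    print(n,at(c,f,u,v,z).round(3))
st=readout.read_state(); print(Rq(st["tcp_rot"]).round(3), robot.grip_point_offset)
w,h=cam("wrist"); T=Rq(st["tcp_rot"]); print("cam in tool",(T.T@(w["eye"]-st["tool_pos"])).round(4),(T.T@Rq(w["orientation"])).round(3))
E
```

```text
pen top [ 0.452 -0.19   0.134]
stand [ 0.459 -0.216  0.05 ]
penmouth [ 0.449 -0.203  0.058]
awl [ 0.477 -0.245  0.1  ]
startend [0.531 0.441 0.008]
endend [0.572 0.241 0.008]
w1 [0.568 0.385 0.03 ]
w2 [0.603 0.309 0.03 ]
hole [0.52  0.414 0.008]
chalk [0.528 0.464 0.006]
cabinet [ 0.435 -0.047  0.165]
box [ 0.547 -0.091  0.042]
[[ 0.961  0.278 -0.   ]
 [ 0.278 -0.961 -0.   ]
 [-0.     0.    -1.   ]] 0.0187
cam in tool [ 0.071  -0.0009 -0.142 ] [[ 0.    0.96  0.28]
 [ 1.   -0.   -0.  ]
 [-0.    0.28 -0.96]]
```

Emit:
drive_tool --pt "0.045 -0.03 -0.002 0 0 -10.5 100" --pt "0.089 -0.06 -0.004 0 0 -21 100" --pt "0.134 -0.089 -0.006 0 0 -31.5 100" --pt "0.179 -0.119 -0.008 0 0 -42 100" --pt "0.223 -0.149 -0.01 0 0 -52.5 100" --pt "0.268 -0.179 -0.012 0 0 -63 100" --pt "0.312 -0.208 -0.013 0 0 -73.5 100" --pt "0.357 -0.238 -0.014 0 0 -84 60"

```text
t: 2.65
tool_pos: [0.4306, -0.1989, 0.2455]
tcp_rot: [0.0, 0.64, 0.769, 0.0]
contact_force: [0.6, -0.7, -0.1]
width: 0.0697
finger_force: 0.0
```

Emit:
drive_tool --pt "0 0 0 0 0 -10.5 45" --pt "0 0 0 0 0 -21 45" --pt "0 0 0 0 0 -21 45"

```text
t: 3.02
tool_pos: [0.4298, -0.2003, 0.2453]
tcp_rot: [0.0, 0.492, 0.871, -0.0]
contact_force: [0.6, 0.2, 1.0]
width: 0.0385
finger_force: 0.0
```

```bash
python3 - <<'E'
from h import *
s=readout.read_state(); print(s["t"],s["tool_pos"],s["joint_positions"],s["contact_force"],s["width"]); print(Rq(s["tcp_rot"]).round(3))
c,f=cam("wrist"); im=eyes.read_camera("wrist"); save("w1.png",im); print(c)
for t in("pen","awl","stand"):
    for r in eyes.regions_of("wrist",t)[:3]:
        ys,xs=np.nonzero(r["region"]); print(t,round(r["score"],2),r["rect"],xs.mean().round(1),ys.mean().round(1))
E
```

```text
3.025 [ 0.42977729 -0.20025655  0.24533588] [-4.36036040e-01 -8.81618144e-02  2.83549402e-02  1.68720631e+00
 -9.87908502e-06  5.91992085e-01] [0.589892   0.18140943 0.99509591] 0.038544952390796645
[[-0.517  0.856  0.   ]
 [ 0.856  0.517 -0.   ]
 [-0.     0.    -1.   ]]
{'vertical_fov': 69.23307240234412, 'cx': 319.83783429365997, 'cy': 198.83229250402934, 'eye': array([ 0.39232347, -0.13836026,  0.38732965]), 'orientation': array([ 0.95361831, -0.13668961, -0.03819592,  0.26546023])}
pen 0.88 [329.0, 171.8, 21.4, 31.2] 339.0 189.8
awl 0.84 [321.8, 222.1, 28.4, 32.4] 333.5 240.3
stand 0.91 [209.5, 278.5, 25.6, 91.0] 217.6 330.1
stand 0.66 [312.6, 150.2, 46.7, 104.3] 334.6 195.6
```

View pics/w1.png

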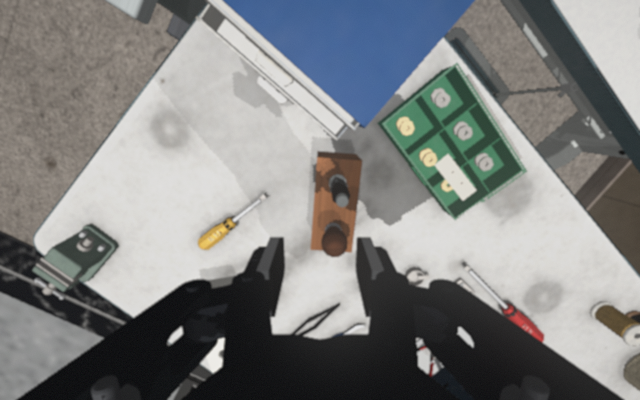

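```bash
python3 - <<'E'
from h import *
im=cv2.imread("pics/w1.png"); cv2.imwrite("pics/c3.png",cv2.resize(im[140:260,280:390],None,fx=5,fy=5,interpolation=2))
E
```

```text
(no output)
```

View pics/c3.png

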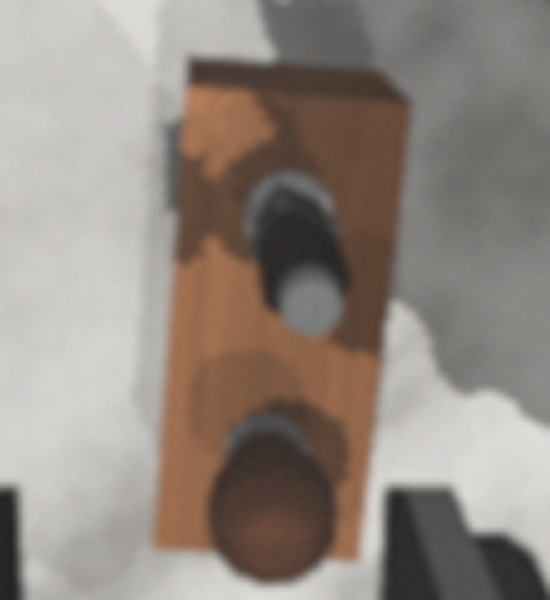

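```bash
python3 - <<'E'
from h import *
c={'cx': 319.838,'cy': 198.832,'eye': np.array([ 0.39232347, -0.13836026,  0.38732965]), 'orientation': np.array([ 0.95361831, -0.13668961, -0.03819592,  0.26546023])};f=289.7
for n,u,v,z in [("button",342,200,.134),("collar",338,183.6,.062),("awltop",334,241,.1),("st1",317.6,157.5,.058),("st2",362,160.5,.058),("st3",311,249.5,.058),("st4",352,252,.058)]: print(n,at(c,f,u,v,z).round(4))
t,g=cam("top"); print(tri([ray(c,f,342,200),ray(t,g,384.3,197)]).round(4))
E
```

```text
button [ 0.4486 -0.1923  0.134 ]
collar [ 0.4501 -0.1934  0.062 ]
awltop [ 0.4735 -0.243   0.1   ]
st1 [ 0.4147 -0.1803  0.058 ]
st2 [ 0.4599 -0.157   0.058 ]
st3 [ 0.4668 -0.283   0.058 ]
st4 [ 0.5125 -0.2594  0.058 ]
[ 0.4496 -0.1916  0.1305]
```

Emit:
drive_tool --pt "-0.002 0.01 0.04 0 0 2 45" --pt "-0.004 0.021 0.08 0 0 4 45" --pt "-0.004 0.021 0.08 0 0 4 45"

```text
t: 3.6
tool_pos: [0.4485, -0.1923, 0.1627]
tcp_rot: [-0.003, 0.522, 0.853, -0.0]
contact_force: [-0.0, 0.1, 1.0]
width: 0.0382
finger_force: 0.0
```

```bash
python3 - <<'E'
from h import *
s=readout.read_state(); print(s["t"],s["tool_pos"],s["width"]); print(Rq(s["tcp_rot"]).round(3))
c,f=cam("wrist"); im=eyes.read_camera("wrist"); print(c["eye"],c["orientation"])
for n,p in [("button",[.4497,-.193,.134]),("collar",[.4497,-.193,.062])]: print(n,np.round(proj(c,f,p),1))
save("c4.png",cv2.resize(im[110:310,200:440],None,fx=3,fy=3,interpolation=2))
E
```

```text
3.6 [ 0.44849362 -0.19234861  0.16272669] 0.03817250401757631
[[-0.455  0.89  -0.005]
 [ 0.89   0.455  0.002]
 [ 0.004 -0.003 -1.   ]]
[ 0.41608372 -0.12833959  0.30504713] [ 0.96255347 -0.13641684 -0.03138143  0.23215612]
button [321.4 234.3]
collar [321.2 201.9]
```

View pics/c4.png

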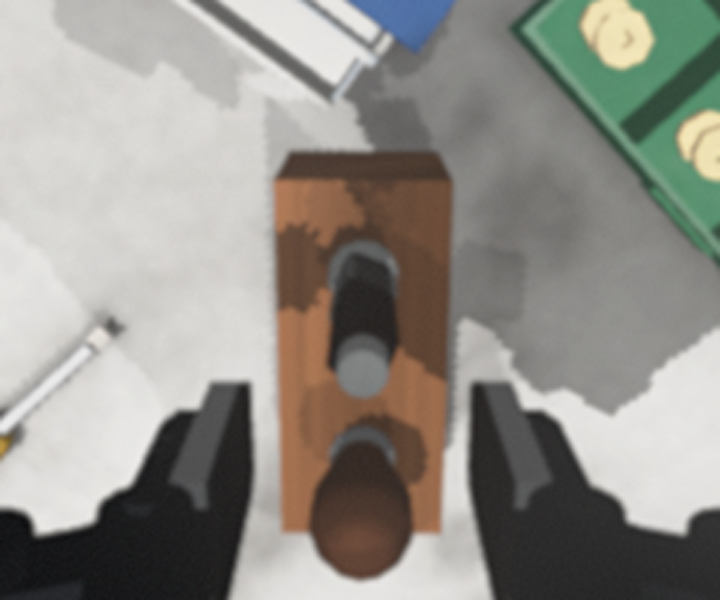

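Emit:
drive_tool --pt "0 0 0.01 0 0 10 45" --pt "0 0 0.05 0 0 10 45" --pt "0 0 0.08 0 0 10 45" --pt "0 0 0.089 0 0 10 45" --pt "0 0 0.089 0 0 10 0" --pt "0 0 0.089 0 0 10 0" --pt "0 0 0.089 0 0 10 0" --pt "0 0 0.089 0 0 10 0"

```text
t: 4.65
tool_pos: [0.4506, -0.1935, 0.0782]
tcp_rot: [0.001, 0.594, 0.805, 0.0]
contact_force: [-1.7, -0.5, 7.7]
width: 0.0137
finger_force: 59.1
```

```bash
python3 - <<'E'
from h import *
s=readout.read_state(); print({k:np.round(v,4).tolist() for k,v in s.items()})
E
```

```text
{'t': 4.65, 'joint_positions': [-0.4054, -0.0618, -0.2698, 1.36, -0.0003, 0.8662], 'dq': [-0.0001, 0.0017, -0.0015, -0.001, -0.0007, -0.0008], 'joint_efforts': [0.358, -39.4529, 43.6543, -0.476, 0.2335, -0.0017], 'tool_pos': [0.4506, -0.1935, 0.0782], 'tcp_rot': [0.0014, 0.5938, 0.8046, 0.0002], 'contact_force': [-1.6517, -0.5235, 7.6793], 'wrist_torque': [-0.0933, 0.317, -0.012], 'finger_force': 59.1036, 'width': 0.0137}
```

Emit:
drive_tool --pt "0 0 -0.015 0 0 0 0" --pt "0 0 -0.045 0 0 0 0" --pt "0 0 -0.09 0 0 0 0" --pt "0 0 -0.14 0 0 0 0" --pt "0 0 -0.18 0 0 0 0" --pt "0 0 -0.2 0 0 0 0"

```text
t: 5.4
tool_pos: [0.45, -0.1931, 0.28]
tcp_rot: [0.002, 0.594, 0.805, 0.0]
contact_force: [0.2, -0.4, -1.1]
width: 0.0138
finger_force: 58.6
```

Emit:
drive_tool --pt "0.035 0.015 0 0 0 0 0" --pt "0.09 0.038 0 0 0 0 0" --pt "0.146 0.062 0 0 0 0 0" --pt "0.203 0.087 0 0 0 0 0" --pt "0.26 0.111 0 0 0 0 0" --pt "0.317 0.135 0 0 0 0 0" --pt "0.374 0.16 0 0 0 0 0" --pt "0.42 0.18 0 0 0 0 0"

```text
t: 6.4
tool_pos: [0.4976, 0.2639, 0.2774]
tcp_rot: [0.0, 0.593, 0.805, 0.0]
contact_force: [1.4, -1.3, -0.4]
width: 0.0137
finger_force: 58.6
```

Emit:
drive_tool --pt "0.018 0.007 0 0 0 0 0" --pt "0.018 0.007 0 0 0 0 0"

```text
t: 6.65
tool_pos: [0.4991, 0.2814, 0.2765]
tcp_rot: [-0.0, 0.593, 0.805, -0.0]
contact_force: [1.3, -0.2, -0.9]
width: 0.0133
finger_force: 58.6
```

```bash
python3 - <<'E'
from h import *
import json
s=readout.read_state(); print(s["t"],s["tool_pos"],s["joint_positions"],s["width"],s["contact_force"]); print(Rq(s["tcp_rot"]).round(3))
c,f=cam("wrist"); im=eyes.read_camera("wrist"); save("w5.png",im)
json.dump({k:np.array(v).tolist() for k,v in c.items()},open("w5.json","w"))
E
```

```text
6.65 [0.49910775 0.28139581 0.27649572] [ 5.13427090e-01  1.67417151e-01  3.53716526e-01  1.75749713e+00
 -1.05285904e-04  1.78329970e+00] 0.013336496567449797 [ 1.26631761 -0.17935471 -0.91204083]
[[-0.296  0.955 -0.   ]
 [ 0.955  0.296 -0.   ]
 [-0.    -0.    -1.   ]]
```

View pics/w5.png

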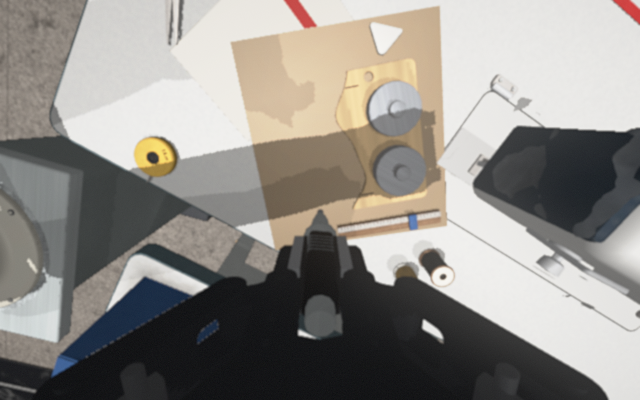

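```bash
python3 - <<'E'
from h import *
import json
c=json.load(open("w5.json"));f=289.7
for n,u,v in [("hole",369,76),("tl",347,71),("tr",415,60),("br",430,206),("bl",370,208),("chalk",385,36)]: print(n,at(c,f,u,v,.008).round(4))
print("nib@.2065",at(c,f,320,211,.2065).round(4))
E
```

```text
hole [0.5249 0.4152 0.008 ]
tl [0.4953 0.4124 0.008 ]
tr [0.5752 0.451  0.008 ]
br [0.6728 0.2735 0.008 ]
bl [0.5887 0.2441 0.008 ]
chalk [0.5281 0.4655 0.008 ]
nib@.2065 [0.4988 0.2817 0.2065]
```

Emit:
drive_tool --pt "-0.008 0 0.05 0 0 -3.5 0" --pt "-0.016 0 0.1 0 0 -7 0" --pt "-0.025 0 0.15 0 0 -10.5 0" --pt "-0.025 0 0.15 0 0 -10.5 0" --pt "-0.025 0 0.15 0 0 -10.5 0"

```text
t: 7.32
tool_pos: [0.5075, 0.2565, 0.1292]
tcp_rot: [0.001, 0.519, 0.855, 0.001]
contact_force: [-0.3, -0.3, 0.5]
width: 0.0132
finger_force: 58.6
```

```bash
python3 - <<'E'
from h import *
import json
s=readout.read_state(); print(s["t"],s["tool_pos"],s["joint_positions"],s["width"],s["contact_force"]); print(Rq(s["tcp_rot"]).round(3))
c,f=cam("wrist"); im=eyes.read_camera("wrist"); save("w6.png",im)
json.dump({k:np.array(v).tolist() for k,v in c.items()},open("w6.json","w"))
for t in("template","weight_1","gauge","chalk"):
    for r in eyes.regions_of("wrist",t)[:2]:
        print(t,round(r["score"],2),r["rect"])
        if t=="template": np.save("tm.npy",r["region"])
save("c6.png",cv2.resize(im[0:300,270:530],None,fx=2,fy=2,interpolation=2))
E
```

```text
7.325 [0.50753842 0.25652271 0.12915473] [4.67961077e-01 1.13751659e-01 7.86767231e-03 1.46191186e+00
 3.44565795e-05 1.55872582e+00] 0.013249693882028004 [-0.27463578 -0.3204918   0.48012817]
[[-0.462  0.887  0.003]
 [ 0.887  0.462  0.001]
 [-0.     0.003 -1.   ]]
template 0.73 [359.0, 22.7, 144.5, 215.0]
template 0.36 [446.3, 0.5, 17.9, 5.1]
weight_1 0.69 [412.6, 45.8, 98.1, 93.6]
weight_1 0.66 [401.7, 156.0, 85.9, 76.9]
gauge 0.82 [361.7, 257.9, 124.8, 21.1]
chalk 0.46 [20.7, 64.5, 80.7, 77.8]
chalk 0.42 [447.3, 1.2, 20.1, 5.2]
```

View pics/c6.png

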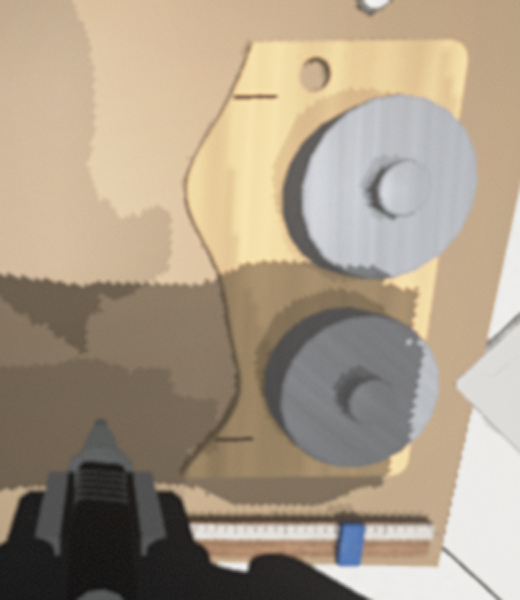

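```bash
cat > edge.py <<'E'
from h import *
import json
from scipy.interpolate import PchipInterpolator as P
from scipy.optimize import least_squares
c=json.load(open("w6.json"));f=289.7
im=cv2.imread("pics/w6.png").astype(float)
g=cv2.GaussianBlur(im,(0,0),.8).sum(2)
pl=np.array([(250,42),(235,97),(205,145),(187,185),(200,230),(220,285),(230,330),(238,375),(232,410),(215,438),(182,470)],float)
v=pl[:,1]/2; u0=P(v,pl[:,0]/2+270)
pts=[]
for r in range(24,232):
    x=u0(r); xs=np.arange(int(x)-6,int(x)+8); gr=(g[r,xs+1]-g[r,xs-1])/(1+g[r,xs])
    i=int(np.argmax(gr)); 
    d=0
    if 0<i<len(xs)-1: a,b,e=gr[i-1:i+2]; d=.5*(a-e)/(a-2*b+e) if (a-2*b+e) else 0
    pts.append((r,xs[i]+d,x))
pts=np.array(pts)
print("resid px vs hand", np.round(np.percentile(pts[:,1]-pts[:,2],[2,25,50,75,98]),1))
W=np.array([at(c,f,p[1],p[0],.008)[:2] for p in pts])
prof=np.array([(-18,90),(-30,70),(-37,50),(-38,30),(-31,10),(-21,-10),(-14,-30),(-15,-50),(-22,-70),(-34,-90)])/1e3
px=P(prof[::-1,1],prof[::-1,0],extrapolate=True)
sm=at(c,f,387.5,48.5,.008)[:2]; em=at(c,f,377.5,219,.008)[:2]
def loc(q,p):
    R2=np.array([[np.cos(q[2]),-np.sin(q[2])],[np.sin(q[2]),np.cos(q[2])]]); return (p-q[:2])@R2
def res(q):
    L=loc(q,W); m=loc(q,np.array([sm,em])); return np.r_[L[:,0]-px(L[:,1]),5*(m[:,1]-[.075,-.075])]
q=least_squares(res,[.56,.328,.49],loss="soft_l1",f_scale=.002).x
L=loc(q,W); print("template",q.round(4),"marks",loc(q,np.array([sm,em])).round(4).tolist(), sm.round(4),em.round(4))
k=np.argsort(L[:,1]); 
from scipy.ndimage import median_filter,gaussian_filter1d
ys=np.arange(-.088,.0891,.004); xs=np.interp(ys,L[k,1],gaussian_filter1d(median_filter(L[k,0],9),2))
np.savez("edge.npz",q=q,ys=ys,xs=xs)
if __name__=="__main__":
    for y,x in zip(ys,xs): print(round(y*1e3),round(x*1e3,1),round((x-px(y))*1e3,1),end=" | ")
E
python3 edge.py
```

```text
resid px vs hand [-2.4 -1.2 -0.1  1.   2. ]
template [0.5552 0.337  0.4782] marks [[-0.0237, 0.0746], [-0.0232, -0.0745]] [0.4998 0.3923] [0.5688 0.2602]
-88 -32.8 -0.2 | -84 -32.0 -2.1 | -80 -29.4 -2.1 | -76 -25.6 -0.6 | -72 -21.9 1.1 | -68 -19.6 1.5 | -64 -17.4 1.9 | -60 -15.6 2.0 | -56 -14.1 2.1 | -52 -13.2 2.0 | -48 -13.0 1.8 | -44 -13.3 1.2 | -40 -13.9 0.4 | -36 -15.1 -0.9 | -32 -16.1 -2.1 | -28 -17.2 -3.1 | -24 -18.3 -3.3 | -20 -19.3 -2.8 | -16 -20.2 -2.0 | -12 -20.9 -0.8 | -8 -21.9 -0.1 | -4 -22.9 0.9 | 0 -24.0 2.0 | 4 -25.6 2.6 | 8 -27.7 2.5 | 12 -29.7 2.1 | 16 -32.1 1.6 | 20 -34.5 1.1 | 24 -36.9 0.1 | 28 -38.9 -1.0 | 32 -40.5 -2.5 | 36 -41.4 -3.5 | 40 -41.8 -4.1 | 44 -41.5 -4.0 | 48 -40.3 -3.1 | 52 -38.7 -1.9 | 56 -36.5 -0.7 | 60 -34.1 0.3 | 64 -31.6 1.1 | 68 -29.0 1.9 | 72 -26.9 2.2 | 76 -24.8 2.2 | 80 -23.3 1.4 | 84 -21.6 0.6 | 88 -20.2 -0.7 |
```

Emit:
drive_tool --pt "0.035 0.012 0 0 0 0 0" --pt "0.08 0.029 0 0 0 0 0" --pt "0.115 0.041 0.005 0 0 0 0" --pt "0.126 0.045 0.02 0 0 0 0" --pt "0.126 0.045 0.035 0 0 0 0" --pt "0.126 0.045 0.04 0 0 0 0" --pt "0.126 0.045 0.04 0 0 0 0" --pt "0.126 0.045 0.04 0 0 0 0"

```text
t: 8.57
tool_pos: [0.4885, 0.3888, 0.087]
tcp_rot: [0.0, 0.518, 0.855, 0.0]
contact_force: [-0.8, 0.5, -0.3]
width: 0.0133
finger_force: 58.7
```

```bash
cat > st.py <<'E'
from h import *
E=np.load("edge.npz"); q=E["q"]; ca,sa=np.cos(q[2]),np.sin(q[2])
s=readout.read_state(); d=s["tool_pos"][:2]-q[:2]; x=ca*d[0]+sa*d[1]; y=-sa*d[0]+ca*d[1]
F=np.array(s["contact_force"]); ex=np.interp(y,E["ys"],E["xs"])
T=Rq(s["tcp_rot"])
print("t %.2f T(x,y)=(%.1f,%.1f) z %.1f edge x %.1f gap_x %.1f F_T(%.1f,%.1f) Fz %.1f tilt %s yaw %.1f"%(s["t"],x*1e3,y*1e3,s["tool_pos"][2]*1e3,ex*1e3,(ex-x)*1e3,ca*F[0]+sa*F[1],-sa*F[0]+ca*F[1],F[2],T[:2,2].round(3),np.degrees(np.arctan2(T[1,0],T[0,0])-q[2])))
E
python3 st.py
```

```text
t 8.57 T(x,y)=(-35.3,76.7) z 87.0 edge x -24.6 gap_x 10.7 F_T(-0.5,0.8) Fz -0.3 tilt [0.001 0.001] yaw 90.2
```

Emit:
drive_tool --pt "0 0.002 0.006 0 0 0 0" --pt "0 0.003 0.011 0 0 0 0" --pt "0 0.003 0.015 0 0 0 0" --pt "0 0.003 0.018 0 0 0 0" --pt "0 0.003 0.018 0 0 0 0" --pt "0 0.003 0.018 0 0 0 0"

```text
t: 9.32
tool_pos: [0.4907, 0.3907, 0.0685]
tcp_rot: [0.0, 0.518, 0.856, 0.0]
contact_force: [0.1, -0.9, -0.2]
width: 0.014
finger_force: 58.9
```

```bash
python3 st.py; python3 - <<'E'
from h import *
c,f=cam("wrist"); im=eyes.read_camera("wrist"); s=readout.read_state(); p=np.array(s["tool_pos"]); print(proj(c,f,p-[0,0,p[2]-.003]))
save("c7.png",cv2.resize(im[150:300,270:470],None,fx=4,fy=4,interpolation=2))
E
```

```text
t 9.32 T(x,y)=(-32.5,77.4) z 68.5 edge x -24.3 gap_x 8.2 F_T(-0.3,-0.8) Fz -0.2 tilt [0. 0.] yaw 90.3
(np.float64(319.9357885863467), np.float64(213.4939272599581))
```

View pics/c7.png

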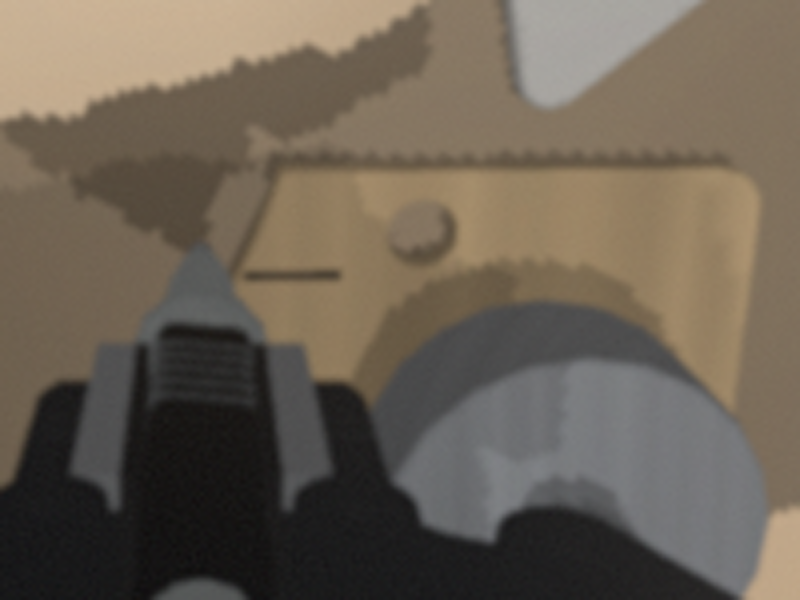

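Emit:
drive_tool --pt "0 0 0.001 0 0 0 0" --pt "0 0 0.001 0 0 0 0"

```text
t: 9.62
tool_pos: [0.4908, 0.3907, 0.0673]
tcp_rot: [0.0, 0.518, 0.856, 0.0]
contact_force: [-0.0, 0.2, 1.6]
width: 0.0139
finger_force: 58.9
```

Emit:
drive_tool --pt "0 0 0.001 0 0 0 0" --pt "0 0 0.001 0 0 0 0"

```text
t: 9.88
tool_pos: [0.4907, 0.3907, 0.0662]
tcp_rot: [-0.0, 0.518, 0.856, 0.0]
contact_force: [-0.8, -0.6, 1.3]
width: 0.0137
finger_force: 59.0
```

Emit:
drive_tool --pt "0 0 0.001 0 0 0 0" --pt "0 0 0.001 0 0 0 0"

```text
t: 10.12
tool_pos: [0.4908, 0.3907, 0.0656]
tcp_rot: [0.0, 0.518, 0.856, 0.0]
contact_force: [0.2, -1.1, 3.5]
width: 0.0136
finger_force: 59.3
```

Emit:
drive_tool --pt "0 0.002 -0.0035 0 0 0 0" --pt "0 0.004 -0.0035 0 0 0 0" --pt "0 0.004 -0.0035 0 0 0 0" --pt "0 0.004 -0.0035 0 0 0 0"

```text
t: 10.62
tool_pos: [0.4945, 0.3927, 0.0688]
tcp_rot: [0.0, 0.518, 0.856, 0.0]
contact_force: [0.9, 1.3, -0.0]
width: 0.0136
finger_force: 58.9
```

```bash
python3 st.py
```

```text
t 10.62 T(x,y)=(-28.2,77.4) z 68.8 edge x -24.3 gap_x 4.0 F_T(1.4,0.7) Fz -0.0 tilt [0. 0.] yaw 90.2
```

Emit:
drive_tool --pt "0 0.0005 0 0 0 0 0" --pt "0 0.001 0 0 0 0 0" --pt "0 0.001 0 0 0 0 0"

```text
t: 11.0
tool_pos: [0.495, 0.3929, 0.0687]
tcp_rot: [-0.0, 0.518, 0.856, -0.0]
contact_force: [-0.4, 0.1, 0.2]
width: 0.0141
finger_force: 58.9
```

```bash
python3 st.py
```

```text
t 11.00 T(x,y)=(-27.7,77.3) z 68.7 edge x -24.3 gap_x 3.4 F_T(-0.3,0.3) Fz 0.2 tilt [-0. -0.] yaw 90.2
```

Emit:
drive_tool --pt "0 0.0005 0 0 0 0 0" --pt "0 0.001 0 0 0 0 0" --pt "0 0.001 0 0 0 0 0"

```text
t: 11.38
tool_pos: [0.4958, 0.3932, 0.0686]
tcp_rot: [-0.0, 0.518, 0.856, -0.0]
contact_force: [-2.2, -0.5, 0.6]
width: 0.0136
finger_force: 59.0
```

```bash
python3 st.py
```

```text
t 11.38 T(x,y)=(-26.8,77.3) z 68.6 edge x -24.3 gap_x 2.5 F_T(-2.2,0.5) Fz 0.6 tilt [-0.001 -0.001] yaw 90.2
```

```bash
cat > nxt.py <<'E'
import sys; from st import *
from scipy.interpolate import UnivariateSpline
adv=float(sys.argv[1])/1e3; Fd=float(sys.argv[2]) if len(sys.argv)>2 else 2.5
sp=UnivariateSpline(E["ys"],E["xs"]*1e3,s=len(E["ys"])*.02); yy=np.linspace(.086,-.086,3000); ex=sp(yy)/1e3; dx=sp.derivative()(yy)/1e3
n=np.c_[-np.ones_like(yy),dx]/np.sqrt(1+dx**2)[:,None]; c=np.c_[ex,yy]+.0025*n
L=np.r_[0,np.cumsum(np.hypot(*np.diff(c,axis=0).T))]
i=np.argmin(abs(c[:,1]-y)); FT=np.array([ca*F[0]+sa*F[1],-sa*F[0]+ca*F[1]]); Fn=FT@n[i]; Ft=FT@[-n[i][1],n[i][0]]
gap=(np.array([x,y])-c[i])@n[i]
corr=np.clip(.5*(Fn-Fd)/3.5e3,-.0006,.0006)
print("Fn %.1f Ft %.1f  gap(+=off edge) %.2f  corr %.2f"%(Fn,Ft,gap*1e3,corr*1e3))
out=[]
for k in range(1,9):
    j=np.argmin(abs(L-L[i]-adv*k/8)); d=c[j]-c[i]+corr*n[j]*min(1,k/3)
    out.append([round(d[1],4),round(d[0],4),0,0,0,0,0])
print(out, "end y %.1f"%(c[j][1]*1e3))
E
python3 nxt.py 9
```

```text
t 11.38 T(x,y)=(-26.8,77.3) z 68.6 edge x -24.3 gap_x 2.5 F_T(-2.2,0.5) Fz 0.6 tilt [-0.001 -0.001] yaw 90.2
Fn 2.2 Ft 0.4  gap(+=off edge) -0.24  corr -0.05
[[np.float64(-0.001), np.float64(-0.0005), 0, 0, 0, 0, 0], [np.float64(-0.002), np.float64(-0.0009), 0, 0, 0, 0, 0], [np.float64(-0.0031), np.float64(-0.0014), 0, 0, 0, 0, 0], [np.float64(-0.0041), np.float64(-0.0019), 0, 0, 0, 0, 0], [np.float64(-0.005), np.float64(-0.0024), 0, 0, 0, 0, 0], [np.float64(-0.0061), np.float64(-0.003), 0, 0, 0, 0, 0], [np.float64(-0.0071), np.float64(-0.0035), 0, 0, 0, 0, 0], [np.float64(-0.008), np.float64(-0.0041), 0, 0, 0, 0, 0]] end y 69.3
```

Emit:
drive_tool --pt "-0.001 -0.0004 0 0 0 0 0" --pt "-0.002 -0.0008 0 0 0 0 0" --pt "-0.003 -0.0013 0 0 0 0 0" --pt "-0.004 -0.0018 0 0 0 0 0" --pt "-0.005 -0.0023 0 0 0 0 0" --pt "-0.006 -0.0029 0 0 0 0 0" --pt "-0.007 -0.0034 0 0 0 0 0" --pt "-0.008 -0.004 0 0 0 0 0"

```text
t: 12.38
tool_pos: [0.4962, 0.3845, 0.0688]
tcp_rot: [0.0, 0.518, 0.856, 0.0]
contact_force: [-3.5, 2.7, 1.8]
width: 0.0132
finger_force: 58.4
```

```bash
sed -i 's/out.append(\[round(d\[1\],4),round(d\[0\],4),0,0,0,0,0\])/out.append((round(float(d[1])*1e3,1),round(float(d[0])*1e3,1)))/' nxt.py; python3 nxt.py 10
```

```text
t 12.38 T(x,y)=(-30.5,69.3) z 68.8 edge x -28.3 gap_x 2.1 F_T(-1.9,4.0) Fz 1.8 tilt [0. 0.] yaw 90.2
Fn 3.7 Ft -2.5  gap(+=off edge) -0.65  corr 0.17
[(-1.0, -0.7), (-2.1, -1.4), (-3.1, -2.1), (-4.2, -2.8), (-5.2, -3.4), (-6.3, -4.1), (-7.3, -4.8), (-8.4, -5.4)] end y 60.8
```

Emit:
drive_tool --pt "-0.001 -0.0008 0 0 0 0 0" --pt "-0.002 -0.0015 0 0 0 0 0" --pt "-0.0031 -0.0022 0 0 0 0 0" --pt "-0.0042 -0.0029 0 0 0 0 0" --pt "-0.0052 -0.0035 0 0 0 0 0" --pt "-0.0063 -0.0042 0 0 0 0 0" --pt "-0.0073 -0.0049 0 0 0 0 0" --pt "-0.0084 -0.0055 0 0 0 0 0"

```text
t: 13.38
tool_pos: [0.4953, 0.3744, 0.0688]
tcp_rot: [0.0, 0.518, 0.856, 0.0]
contact_force: [-2.2, 2.8, 1.0]
width: 0.0129
finger_force: 58.4
```

```bash
python3 nxt.py 10
```

```text
t 13.38 T(x,y)=(-36.0,60.8) z 68.8 edge x -33.7 gap_x 2.3 F_T(-0.7,3.5) Fz 1.0 tilt [ 0. -0.] yaw 90.2
Fn 2.4 Ft -2.6  gap(+=off edge) -0.47  corr -0.01
[(-1.0, -0.7), (-2.1, -1.3), (-3.2, -2.0), (-4.3, -2.6), (-5.3, -3.2), (-6.5, -3.8), (-7.6, -4.4), (-8.7, -4.9)] end y 52.1
```

Steady. Continue.

Emit:
drive_tool --pt "-0.001 -0.0007 0 0 0 0 0" --pt "-0.0021 -0.0013 0 0 0 0 0" --pt "-0.0032 -0.002 0 0 0 0 0" --pt "-0.0043 -0.0026 0 0 0 0 0" --pt "-0.0053 -0.0032 0 0 0 0 0" --pt "-0.0065 -0.0038 0 0 0 0 0" --pt "-0.0076 -0.0044 0 0 0 0 0" --pt "-0.0087 -0.0049 0 0 0 0 0"

```text
t: 14.38
tool_pos: [0.4949, 0.3645, 0.0688]
tcp_rot: [-0.0, 0.518, 0.856, -0.0]
contact_force: [-0.4, 2.0, 1.7]
width: 0.0132
finger_force: 58.4
```

```bash
python3 nxt.py 10
```

```text
t 14.38 T(x,y)=(-40.9,52.1) z 68.8 edge x -38.6 gap_x 2.3 F_T(0.5,1.9) Fz 1.7 tilt [-0. -0.] yaw 90.2
Fn 0.3 Ft -2.0  gap(+=off edge) -0.48  corr -0.31
[(-1.2, -0.4), (-2.3, -0.8), (-3.5, -1.1), (-4.7, -1.5), (-5.9, -1.9), (-7.1, -2.1), (-8.3, -2.3), (-9.6, -2.5)] end y 42.6
```

Emit:
drive_tool --pt "-0.0012 -0.0004 0 0 0 0 0" --pt "-0.0023 -0.0007 0 0 0 0 0" --pt "-0.0035 -0.0011 0 0 0 0 0" --pt "-0.0047 -0.0015 0 0 0 0 0" --pt "-0.0059 -0.0018 0 0 0 0 0" --pt "-0.0071 -0.0021 0 0 0 0 0" --pt "-0.0083 -0.0023 0 0 0 0 0" --pt "-0.0096 -0.0025 0 0 0 0 0"

```text
t: 15.38
tool_pos: [0.497, 0.3547, 0.0687]
tcp_rot: [-0.0, 0.518, 0.856, -0.0]
contact_force: [-4.7, 2.4, 0.4]
width: 0.0131
finger_force: 58.4
```

```bash
python3 nxt.py 10
```

```text
t 15.38 T(x,y)=(-43.5,42.5) z 68.7 edge x -41.6 gap_x 2.0 F_T(-3.1,4.3) Fz 0.4 tilt [-0. -0.] yaw 90.2
Fn 3.4 Ft -4.1  gap(+=off edge) -0.70  corr 0.13
[(-1.2, -0.1), (-2.5, -0.2), (-3.8, -0.1), (-5.0, -0.0), (-6.3, 0.2), (-7.5, 0.4), (-8.7, 0.7), (-9.9, 1.0)] end y 32.5
```

Emit:
drive_tool --pt "-0.0012 -0.0001 0 0 0 0 0" --pt "-0.0025 -0.0002 0 0 0 0 0" --pt "-0.0038 -0.0001 0 0 0 0 0" --pt "-0.005 0 0 0 0 0 0" --pt "-0.0063 0.0002 0 0 0 0 0" --pt "-0.0075 0.0004 0 0 0 0 0" --pt "-0.0087 0.0007 0 0 0 0 0" --pt "-0.0099 0.001 0 0 0 0 0"

```text
t: 16.38
tool_pos: [0.5021, 0.3459, 0.0684]
tcp_rot: [-0.0, 0.518, 0.856, -0.001]
contact_force: [-6.4, -0.8, 1.1]
width: 0.0133
finger_force: 58.5
```

```bash
python3 nxt.py 10
```

```text
t 16.38 T(x,y)=(-43.0,32.3) z 68.4 edge x -40.6 gap_x 2.4 F_T(-6.0,2.2) Fz 1.1 tilt [-0.001 -0.001] yaw 90.2
Fn 5.1 Ft -3.9  gap(+=off edge) 0.01  corr 0.37
[(-1.2, 0.3), (-2.5, 0.6), (-3.7, 0.9), (-4.8, 1.4), (-6.0, 1.9), (-7.1, 2.4), (-8.2, 3.0), (-9.4, 3.5)] end y 23.1
```

Emit:
drive_tool --pt "-0.0011 -0.0001 -0.0003 0 0 0 0" --pt "-0.0023 0.0002 -0.0003 0 0 0 0" --pt "-0.0035 0.0006 -0.0003 0 0 0 0" --pt "-0.0047 0.001 -0.0003 0 0 0 0" --pt "-0.0059 0.0015 -0.0003 0 0 0 0" --pt "-0.0071 0.0021 -0.0003 0 0 0 0"

```text
t: 17.12
tool_pos: [0.5077, 0.3407, 0.0689]
tcp_rot: [0.0, 0.518, 0.856, -0.001]
contact_force: [-5.0, -1.3, 0.3]
width: 0.0128
finger_force: 58.6
```

```bash
python3 nxt.py 10
```

```text
t 17.12 T(x,y)=(-40.5,25.2) z 68.9 edge x -37.5 gap_x 3.0 F_T(-5.1,1.1) Fz 0.3 tilt [-0.    -0.001] yaw 90.2
Fn 4.1 Ft -3.2  gap(+=off edge) 0.26  corr 0.23
[(-1.2, 0.5), (-2.3, 1.0), (-3.4, 1.5), (-4.5, 2.1), (-5.6, 2.7), (-6.8, 3.3), (-7.8, 3.9), (-8.9, 4.6)] end y 16.4
```

Emit:
drive_tool --pt "-0.0012 0.0003 0 0 0 0 0" --pt "-0.0023 0.0008 0 0 0 0 0" --pt "-0.0034 0.0012 0 0 0 0 0" --pt "-0.0045 0.0018 0 0 0 0 0" --pt "-0.0056 0.0024 0 0 0 0 0" --pt "-0.0068 0.003 0 0 0 0 0" --pt "-0.0078 0.0036 0 0 0 0 0" --pt "-0.0089 0.0043 0 0 0 0 0"

```text
t: 18.12
tool_pos: [0.5158, 0.3352, 0.069]
tcp_rot: [0.0, 0.518, 0.856, -0.0]
contact_force: [-4.5, -1.8, 1.2]
width: 0.0136
finger_force: 58.7
```

```bash
python3 nxt.py 10
```

```text
t 18.12 T(x,y)=(-35.8,16.5) z 69.0 edge x -32.4 gap_x 3.4 F_T(-4.9,0.5) Fz 1.2 tilt [-0. -0.] yaw 90.2
Fn 4.0 Ft -2.9  gap(+=off edge) 0.26  corr 0.21
[(-1.1, 0.6), (-2.2, 1.1), (-3.3, 1.7), (-4.4, 2.4), (-5.5, 3.0), (-6.6, 3.6), (-7.6, 4.2), (-8.8, 4.9)] end y 7.9
```

Emit:
drive_tool --pt "-0.0011 0.0004 0 0 0 0 0" --pt "-0.0022 0.0009 0 0 0 0 0" --pt "-0.0033 0.0015 0 0 0 0 0" --pt "-0.0044 0.0022 0 0 0 0 0" --pt "-0.0055 0.0028 0 0 0 0 0" --pt "-0.0066 0.0034 0 0 0 0 0" --pt "-0.0076 0.004 0 0 0 0 0" --pt "-0.0088 0.0047 0 0 0 0 0"

```text
t: 19.12
tool_pos: [0.524, 0.3298, 0.0691]
tcp_rot: [-0.0, 0.518, 0.856, 0.0]
contact_force: [-4.0, -0.7, 0.4]
width: 0.0132
finger_force: 58.6
```

```bash
python3 nxt.py 10
```

```text
t 19.12 T(x,y)=(-30.9,7.9) z 69.1 edge x -27.6 gap_x 3.3 F_T(-3.9,1.2) Fz 0.4 tilt [-0.  0.] yaw 90.3
Fn 2.8 Ft -3.0  gap(+=off edge) 0.42  corr 0.04
[(-1.1, 0.6), (-2.2, 1.2), (-3.3, 1.7), (-4.5, 2.3), (-5.6, 2.8), (-6.7, 3.3), (-7.9, 3.8), (-9.1, 4.2)] end y -1.1
```

Emit:
drive_tool --pt "-0.0011 0.0006 0 0 0 0 0" --pt "-0.0022 0.0012 0 0 0 0 0" --pt "-0.0033 0.0017 0 0 0 0 0" --pt "-0.0045 0.0023 0 0 0 0 0" --pt "-0.0056 0.0028 0 0 0 0 0" --pt "-0.0067 0.0033 0 0 0 0 0" --pt "-0.0079 0.0037 0 0 0 0 0" --pt "-0.0091 0.0041 0 0 0 0 0"

```text
t: 20.12
tool_pos: [0.532, 0.3236, 0.0691]
tcp_rot: [0.0, 0.518, 0.856, 0.0]
contact_force: [-4.6, -0.1, 0.6]
width: 0.0133
finger_force: 58.6
```

```bash
python3 nxt.py 10
```

```text
t 20.12 T(x,y)=(-26.8,-1.2) z 69.1 edge x -23.7 gap_x 3.1 F_T(-4.1,2.0) Fz 0.6 tilt [0. 0.] yaw 90.2
Fn 3.2 Ft -3.3  gap(+=off edge) 0.57  corr 0.10
[(-1.2, 0.4), (-2.4, 0.7), (-3.6, 1.0), (-4.8, 1.3), (-6.0, 1.6), (-7.3, 1.9), (-8.5, 2.1), (-9.7, 2.3)] end y -11.0
```

Emit:
drive_tool --pt "-0.0012 0.0004 0 0 0 0 0" --pt "-0.0024 0.0007 0 0 0 0 0" --pt "-0.0036 0.001 0 0 0 0 0" --pt "-0.0048 0.0013 0 0 0 0 0" --pt "-0.006 0.0016 0 0 0 0 0" --pt "-0.0073 0.0018 0 0 0 0 0" --pt "-0.0085 0.002 0 0 0 0 0" --pt "-0.0097 0.0022 0 0 0 0 0"

```text
t: 21.12
tool_pos: [0.5386, 0.3161, 0.0692]
tcp_rot: [0.0, 0.518, 0.856, 0.0]
contact_force: [-1.0, 0.8, 0.5]
width: 0.0134
finger_force: 58.7
```

```bash
python3 nxt.py 10
```

```text
t 21.12 T(x,y)=(-24.4,-10.9) z 69.2 edge x -21.2 gap_x 3.2 F_T(-0.5,1.1) Fz 0.5 tilt [0.001 0.   ] yaw 90.2
Fn 0.3 Ft -1.2  gap(+=off edge) 0.63  corr -0.32
[(-1.2, 0.3), (-2.4, 0.7), (-3.7, 1.0), (-4.9, 1.2), (-6.1, 1.4), (-7.3, 1.7), (-8.5, 1.9), (-9.7, 2.2)] end y -20.7
```

Emit:
drive_tool --pt "-0.0012 0.0005 0.0002 0 0 0 0" --pt "-0.0024 0.0009 0.0002 0 0 0 0" --pt "-0.0037 0.0012 0.0002 0 0 0 0" --pt "-0.0049 0.0014 0.0002 0 0 0 0" --pt "-0.0061 0.0016 0.0002 0 0 0 0" --pt "-0.0073 0.0019 0.0002 0 0 0 0"

```text
t: 21.88
tool_pos: [0.5434, 0.3104, 0.0689]
tcp_rot: [0.0, 0.518, 0.856, 0.0]
contact_force: [-2.0, 0.2, 0.0]
width: 0.0134
finger_force: 58.7
```

```bash
python3 nxt.py 10
```

```text
t 21.88 T(x,y)=(-22.7,-18.2) z 68.9 edge x -19.7 gap_x 3.0 F_T(-1.7,1.1) Fz 0.0 tilt [0. 0.] yaw 90.2
Fn 1.4 Ft -1.4  gap(+=off edge) 0.28  corr -0.15
[(-1.2, 0.3), (-2.4, 0.6), (-3.6, 1.0), (-4.8, 1.3), (-6.0, 1.6), (-7.2, 2.0), (-8.4, 2.3), (-9.6, 2.7)] end y -27.9
```

Emit:
drive_tool --pt "-0.0012 0.0003 0.0001 0 0 0 0" --pt "-0.0024 0.0007 0.0002 0 0 0 0" --pt "-0.0036 0.0011 0.0002 0 0 0 0" --pt "-0.0048 0.0014 0.0002 0 0 0 0" --pt "-0.006 0.0017 0.0002 0 0 0 0" --pt "-0.0072 0.0021 0.0002 0 0 0 0" --pt "-0.0084 0.0024 0.0002 0 0 0 0"

```text
t: 22.75
tool_pos: [0.5493, 0.304, 0.0686]
tcp_rot: [-0.0, 0.518, 0.856, -0.0]
contact_force: [-4.0, 0.2, 0.5]
width: 0.0132
finger_force: 58.6
```

```bash
python3 nxt.py 10
```

```text
t 22.75 T(x,y)=(-20.4,-26.6) z 68.6 edge x -17.6 gap_x 2.8 F_T(-3.5,2.0) Fz 0.5 tilt [-0. -0.] yaw 90.3
Fn 2.8 Ft -2.9  gap(+=off edge) 0.16  corr 0.04
[(-1.2, 0.4), (-2.4, 0.7), (-3.6, 1.1), (-4.8, 1.4), (-6.0, 1.8), (-7.2, 2.1), (-8.4, 2.5), (-9.6, 2.8)] end y -36.1
```

Emit:
drive_tool --pt "-0.0012 0.0004 0 0 0 0 0" --pt "-0.0024 0.0007 0 0 0 0 0" --pt "-0.0036 0.0011 0 0 0 0 0" --pt "-0.0048 0.0014 0 0 0 0 0" --pt "-0.006 0.0018 0 0 0 0 0" --pt "-0.0072 0.0021 0 0 0 0 0" --pt "-0.0084 0.0025 0 0 0 0 0" --pt "-0.0096 0.0028 0 0 0 0 0"

```text
t: 23.75
tool_pos: [0.5564, 0.2968, 0.0687]
tcp_rot: [-0.0, 0.518, 0.856, -0.0]
contact_force: [-5.6, -1.3, 1.1]
width: 0.0133
finger_force: 58.7
```

```bash
python3 nxt.py 10
```

```text
t 23.75 T(x,y)=(-17.4,-36.2) z 68.7 edge x -15.0 gap_x 2.5 F_T(-5.6,1.5) Fz 1.1 tilt [-0. -0.] yaw 90.2
Fn 5.0 Ft -2.8  gap(+=off edge) 0.08  corr 0.36
[(-1.3, 0.2), (-2.5, 0.4), (-3.7, 0.5), (-4.9, 0.8), (-6.2, 1.0), (-7.4, 1.1), (-8.6, 1.3), (-9.9, 1.3)] end y -46.1
```

Emit:
drive_tool --pt "-0.0013 0.0001 0 0 0 0 0" --pt "-0.0025 0.0002 0 0 0 0 0" --pt "-0.0037 0.0003 0 0 0 0 0" --pt "-0.0049 0.0006 0 0 0 0 0" --pt "-0.0062 0.0008 0 0 0 0 0" --pt "-0.0074 0.0009 0 0 0 0 0" --pt "-0.0086 0.0011 0 0 0 0 0"

```text
t: 24.62
tool_pos: [0.5616, 0.2898, 0.0689]
tcp_rot: [0.0, 0.518, 0.856, 0.0]
contact_force: [-1.0, 0.7, 0.6]
width: 0.0137
finger_force: 58.7
```

```bash
python3 nxt.py 10
```

```text
t 24.62 T(x,y)=(-16.0,-44.9) z 68.9 edge x -13.2 gap_x 2.7 F_T(-0.6,1.1) Fz 0.6 tilt [0.001 0.   ] yaw 90.2
Fn 0.5 Ft -1.2  gap(+=off edge) 0.21  corr -0.29
[(-1.2, 0.2), (-2.5, 0.3), (-3.7, 0.4), (-5.0, 0.3), (-6.3, 0.2), (-7.5, 0.0), (-8.8, -0.2), (-10.0, -0.4)] end y -54.8
```

Emit:
drive_tool --pt "-0.0012 0.0003 0 0 0 0 0" --pt "-0.0025 0.0004 0 0 0 0 0" --pt "-0.0037 0.0005 0 0 0 0 0" --pt "-0.005 0.0004 0 0 0 0 0" --pt "-0.0063 0.0003 0 0 0 0 0" --pt "-0.0075 0.0001 0 0 0 0 0" --pt "-0.0088 -0.0001 0 0 0 0 0"

```text
t: 25.5
tool_pos: [0.5653, 0.2819, 0.0687]
tcp_rot: [0.0, 0.518, 0.856, 0.0]
contact_force: [-0.2, 1.8, 0.9]
width: 0.0132
finger_force: 58.8
```

```bash
python3 nxt.py 10
```

```text
t 25.50 T(x,y)=(-16.3,-53.6) z 68.7 edge x -13.6 gap_x 2.7 F_T(0.7,1.7) Fz 0.9 tilt [0. 0.] yaw 90.2
Fn -0.4 Ft -1.8  gap(+=off edge) 0.14  corr -0.41
[(-1.3, -0.1), (-2.5, -0.3), (-3.7, -0.5), (-4.9, -0.9), (-6.1, -1.4), (-7.3, -1.9), (-8.5, -2.4), (-9.6, -2.9)] end y -63.0
```

Emit:
drive_tool --pt "-0.0008 0.0003 0 0 0 0 0" --pt "-0.0016 0.0005 0 0 0 0 0" --pt "-0.0024 0.0005 0 0 0 0 0" --pt "-0.0032 0.0004 0 0 0 0 0"

```text
t: 26.0
tool_pos: [0.567, 0.2794, 0.0687]
tcp_rot: [-0.0, 0.518, 0.856, 0.0]
contact_force: [-1.5, 1.9, 0.4]
width: 0.0133
finger_force: 58.8
```

```bash
python3 nxt.py 10
```

```text
t 26.00 T(x,y)=(-16.0,-56.6) z 68.7 edge x -14.4 gap_x 1.6 F_T(-0.4,2.3) Fz 0.4 tilt [-0.  0.] yaw 90.3
Fn 1.1 Ft -2.1  gap(+=off edge) -0.89  corr -0.20
[(-1.2, -0.3), (-2.4, -0.7), (-3.6, -1.1), (-4.7, -1.6), (-5.9, -2.1), (-7.0, -2.7), (-8.1, -3.3), (-9.2, -3.9)] end y -65.7
```

Emit:
drive_tool --pt "-0.0012 -0.0003 0 0 0 0 0" --pt "-0.0024 -0.0007 0 0 0 0 0" --pt "-0.0036 -0.0011 0 0 0 0 0" --pt "-0.0047 -0.0016 0 0 0 0 0" --pt "-0.0059 -0.0021 0 0 0 0 0"

```text
t: 26.62
tool_pos: [0.5679, 0.2731, 0.0687]
tcp_rot: [-0.0, 0.518, 0.856, 0.0]
contact_force: [-2.4, 2.5, 1.4]
width: 0.0134
finger_force: 58.8
```

```bash
python3 nxt.py 10
```

```text
t 26.62 T(x,y)=(-18.1,-62.6) z 68.7 edge x -16.8 gap_x 1.3 F_T(-0.9,3.3) Fz 1.4 tilt [-0.  0.] yaw 90.3
Fn 2.3 Ft -2.5  gap(+=off edge) -1.09  corr -0.03
[(-1.1, -0.6), (-2.2, -1.2), (-3.3, -1.8), (-4.4, -2.5), (-5.4, -3.2), (-6.4, -3.9), (-7.4, -4.6), (-8.4, -5.4)] end y -71.0
```

Emit:
drive_tool --pt "-0.0011 -0.0005 0 0 0 0 0" --pt "-0.0022 -0.0011 0 0 0 0 0" --pt "-0.0033 -0.0017 0 0 0 0 0" --pt "-0.0044 -0.0024 0 0 0 0 0" --pt "-0.0054 -0.0031 0 0 0 0 0" --pt "-0.0064 -0.0038 0 0 0 0 0"

```text
t: 27.38
tool_pos: [0.5676, 0.2656, 0.0687]
tcp_rot: [0.0, 0.518, 0.856, 0.0]
contact_force: [-2.4, 2.9, 0.8]
width: 0.0136
finger_force: 58.8
```

```bash
python3 nxt.py 9
```

```text
t 27.38 T(x,y)=(-21.8,-69.1) z 68.7 edge x -20.2 gap_x 1.6 F_T(-0.8,3.7) Fz 0.8 tilt [0. 0.] yaw 90.2
Fn 2.8 Ft -2.5  gap(+=off edge) -1.17  corr 0.04
[(-0.9, -0.7), (-1.8, -1.4), (-2.7, -2.1), (-3.5, -2.8), (-4.4, -3.5), (-5.2, -4.2), (-6.1, -5.0), (-6.9, -5.7)] end y -76.0
```

Emit:
drive_tool --pt "-0.0009 -0.0006 0 0 0 0 0" --pt "-0.0018 -0.0013 0 0 0 0 0" --pt "-0.0027 -0.002 0 0 0 0 0" --pt "-0.0035 -0.0027 0 0 0 0 0" --pt "-0.0044 -0.0034 0 0 0 0 0" --pt "-0.0052 -0.0041 0 0 0 0 0" --pt "-0.0061 -0.0048 0 0 0 0 0" --pt "-0.0061 -0.0048 0 0 0 0 0"

```text
t: 28.38
tool_pos: [0.5661, 0.2578, 0.0686]
tcp_rot: [0.0, 0.518, 0.856, -0.0]
contact_force: [-2.5, 2.4, 1.2]
width: 0.0134
finger_force: 58.7
```

```bash
python3 nxt.py 4
```

```text
t 28.38 T(x,y)=(-26.7,-75.4) z 68.6 edge x -25.0 gap_x 1.7 F_T(-1.1,3.3) Fz 1.2 tilt [-0. -0.] yaw 90.2
Fn 3.0 Ft -1.8  gap(+=off edge) -1.23  corr 0.07
[(-0.4, -0.4), (-0.7, -0.7), (-1.0, -1.0), (-1.5, -1.4), (-1.8, -1.7), (-2.2, -2.1), (-2.6, -2.4), (-2.9, -2.7)] end y -78.3
```

Emit:
drive_tool --pt "-0.0005 -0.0015 0 0 0 0 0" --pt "-0.0005 -0.002 -0.012 0 0 0 0" --pt "-0.0005 -0.002 -0.04 0 0 0 0" --pt "-0.0005 -0.002 -0.09 0 0 0 0" --pt "-0.0005 -0.002 -0.14 0 0 0 0" --pt "-0.0005 -0.002 -0.19 0 0 0 0" --pt "-0.0005 -0.002 -0.21 0 0 0 0"

```text
t: 29.25
tool_pos: [0.565, 0.2565, 0.283]
tcp_rot: [0.002, 0.518, 0.855, 0.002]
contact_force: [0.5, 0.5, -1.3]
width: 0.0132
finger_force: 58.7
```

Emit:
drive_tool --pt "-0.02 -0.018 0 0 0 0 0" --pt "-0.06 -0.054 0 0 0 2 0" --pt "-0.105 -0.094 0 0 0 4 0" --pt "-0.15 -0.135 0 0 0 6 0" --pt "-0.195 -0.176 0 0 0 8 0" --pt "-0.24 -0.216 0 0 0 10 0" --pt "-0.285 -0.257 0 0 0 10.5 0" --pt "-0.325 -0.293 0 0 0 10.5 0"

```text
t: 30.25
tool_pos: [0.4547, -0.1693, 0.2796]
tcp_rot: [0.001, 0.594, 0.804, -0.0]
contact_force: [0.3, 0.4, -0.7]
width: 0.013
finger_force: 58.8
```

```bash
cat > gap.py <<'E'
from h import *
s=readout.read_state(); T=Rq(s["tcp_rot"]); print(s["t"],np.round(s["tool_pos"],4),np.round(s["contact_force"],1),"yaw",np.degrees(np.arctan2(T[1,0],T[0,0])).round(1),"tilt",T[:2,2].round(4),"delta tool mm",(T.T@(np.array([.4500,-.1932,.0782])-s["tool_pos"])*1e3).round(1))
E
python3 gap.py
```

```text
30.25 [ 0.4547 -0.1693  0.2796] [ 0.3  0.4 -0.7] yaw 107.1 tilt [ 0.0009 -0.0011] delta tool mm [-21.2 -11.7 201.5]
```

Emit:
drive_tool --pt "-0.015 -0.008 0 0 0 0 0" --pt "-0.019 -0.011 0.03 0 0 0 0" --pt "-0.019 -0.011 0.08 0 0 0 0" --pt "-0.019 -0.011 0.11 0 0 0 0" --pt "-0.019 -0.011 0.115 0 0 0 0" --pt "-0.019 -0.011 0.115 0 0 0 0" --pt "-0.019 -0.011 0.115 0 0 0 0"

```text
t: 31.12
tool_pos: [0.4517, -0.1887, 0.1654]
tcp_rot: [0.001, 0.594, 0.805, 0.0]
contact_force: [0.4, -1.2, -0.7]
width: 0.0131
finger_force: 58.9
```

```bash
python3 gap.py; python3 - <<'E'
from h import *
c,f=cam("wrist"); im=eyes.read_camera("wrist"); save("c8.png",cv2.resize(im[130:280,220:420],None,fx=4,fy=4,interpolation=2))
for r in eyes.regions_of("wrist","pen")[:1]: print(r["score"],r["rect"])
for n,p in [("hole",[.4497,-.193,.058]),("nib@TCP-70",[*readout.read_state()["tool_pos"][:2],readout.read_state()["tool_pos"][2]-.0702])]: print(n,(np.array(proj(c,f,p))-[220,130])*4)
E
```

```text
31.125 [ 0.4517 -0.1887  0.1654] [ 0.4 -1.2 -0.7] yaw 107.2 tilt [ 0.0022 -0.001 ] delta tool mm [-3.6 -3.1 87.2]
0.6 [301.7, 204.2, 36.4, 132.7]
hole [385.32408207 286.47915125]
nib@TCP-70 [399.11624125 324.39449186]
```

View pics/c8.png

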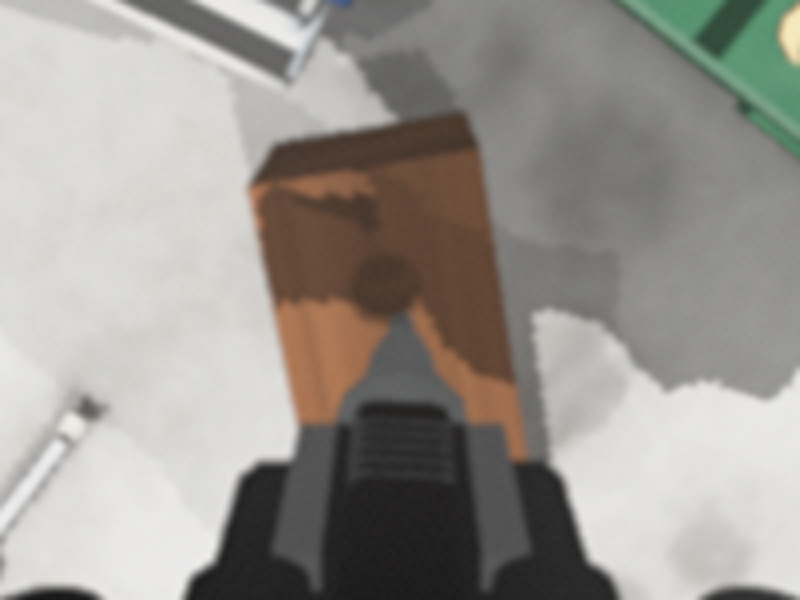

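Emit:
drive_tool --pt "-0.002 -0.002 0 0 0 0 0" --pt "-0.0036 -0.0031 0 0 0 0 0" --pt "-0.0036 -0.0031 0.02 0 0 0 0" --pt "-0.0036 -0.0031 0.025 0 0 0 0" --pt "-0.0036 -0.0031 0.025 0 0 0 0" --pt "-0.0036 -0.0031 0.025 0 0 0 0"

```text
t: 31.98
tool_pos: [0.4493, -0.193, 0.1394]
tcp_rot: [0.0, 0.594, 0.805, 0.0]
contact_force: [0.1, -0.5, -1.4]
width: 0.0134
finger_force: 58.9
```

```bash
python3 gap.py
```

```text
31.975 [ 0.4493 -0.193   0.1394] [ 0.1 -0.5 -1.4] yaw 107.1 tilt [ 0.0007 -0.0003] delta tool mm [-0.3  0.6 61.2]
```

Well aligned (under 1 mm); insert slowly.

Emit:
drive_tool --pt "0 0.0004 0.01 0 0 0 0" --pt "0 0.0005 0.02 0 0 0 0" --pt "0 0.0005 0.03 0 0 0 0" --pt "0 0.0005 0.04 0 0 0 0" --pt "0 0.0005 0.05 0 0 0 0" --pt "0 0.0005 0.058 0 0 0 0" --pt "0 0.0005 0.06 0 0 0 0" --pt "0 0.0005 0.06 0 0 0 0"

```text
t: 32.98
tool_pos: [0.4495, -0.1929, 0.0787]
tcp_rot: [0.0, 0.594, 0.805, -0.0]
contact_force: [-0.1, -1.7, -1.5]
width: 0.0133
finger_force: 59.0
```

```bash
python3 gap.py
```

```text
32.975 [ 0.4495 -0.1929  0.0787] [-0.1 -1.7 -1.5] yaw 107.1 tilt [-0.0001 -0.0001] delta tool mm [-0.5  0.4  0.5]
```

Emit:
drive_tool --pt "0 0 0 0 0 0 20" --pt "0 0 0 0 0 0 40" --pt "0 0 0 0 0 0 45" --pt "0 0 0 0 0 0 45" --pt "0 0 -0.01 0 0 0 45" --pt "0 0 -0.04 0 0 0 45" --pt "0 0 -0.09 0 0 0 45" --pt "0 0 -0.12 0 0 0 45"

```text
t: 33.98
tool_pos: [0.4499, -0.1929, 0.2018]
tcp_rot: [0.001, 0.594, 0.805, 0.0]
contact_force: [-0.2, 0.2, 0.9]
width: 0.0384
finger_force: 0.0
```

Emit:
drive_tool --pt "0.01 0 -0.03 0 0 0 45" --pt "0.02 0 -0.05 0 0 0 45" --pt "0.02 0 -0.05 0 0 0 45"

```text
t: 34.35
tool_pos: [0.4442, -0.1736, 0.2507]
tcp_rot: [0.002, 0.594, 0.805, 0.0]
contact_force: [1.3, 0.1, -0.5]
width: 0.0384
finger_force: 0.0
```

```bash
python3 gap.py; python3 - <<'E'
from h import *
c,f=cam("wrist"); im=eyes.read_camera("wrist"); 
a=cv2.resize(im[100:280,230:410],None,fx=2.2,fy=2.2,interpolation=2)
t=eyes.read_camera("top"); b=cv2.resize(t[110:200,170:290],(528,396),interpolation=2)
x0=270;y0=20
save("c9.png",np.hstack([a[:, :270],b]))
for n,p in [("button",[.4497,-.193,.134]),("collar",[.4497,-.193,.062])]: print(n,((np.array(proj(c,f,p))-[230,100])*2.2).round(0))
t0=cv2.imread("pics/top0.png")[:,:,::-1].astype(int); d=abs(t.astype(int)-t0).sum(2); print("template region diff",d[130:190,185:280].mean(), np.percentile(d[130:190,185:280],99))
E
```

```text
34.35 [ 0.4442 -0.1736  0.2507] [ 1.3  0.1 -0.5] yaw 107.2 tilt [ 0.0032 -0.0012] delta tool mm [-20.1  -0.7 172.6]
button [196. 254.]
collar [196. 209.]
template region diff 5.148245614035088 16.0
```

View pics/c9.png

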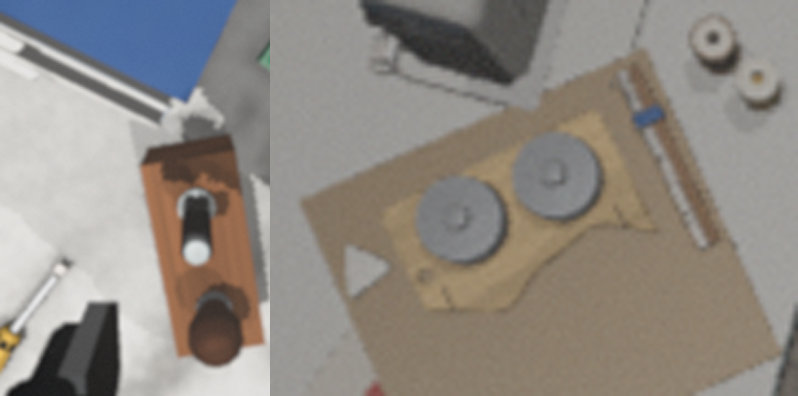

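The pen is back in its hole: the button is at (197,252) and the collar is on the stand, where I predicted. The template and weights look unchanged from the first top picture.

```bash
python3 -c "
from bench import sign_off
print(sign_off())"
```

```text
the job is handed in; nothing more can be done
None
```

I handed the job in at about 34 s: the curve is drawn from the start mark to the end mark in one stroke, and the pen is back in its hole with the collar down. The sign-off gave no verdict. The edge force I read between moves was mostly 2–5 N but dipped to about zero near y = −54 mm, where contact may have been lost for a moment without a lift. The last pictures show the template and weights unmoved.

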